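Refit the vacuum-clamp filter hood and open the line

ROBOT

A 7-joint arm with a two-finger parallel gripper is mounted at the origin on the work surface. World frame = base frame: x ahead of the robot, y to its left, z up, the work surface at z = 0. Lengths are in m, angles in rad, forces in N, time in s.
With the tool pointing down it reaches from about 0.425 to 0.875 m from the base axis. Payload 4.7 kg.
Tool frame: the origin (TCP) lies midway between the tips of the shut fingers; the grasp point (between the pads) lies 19 mm behind it; z points along the fingers, y is the line along which they close (so a half turn about z gives the same grasp; the last joint's range is limited). The gripper opens to 87 mm and grips with 3 to 60 N. Pads are 19 mm wide; open, the fingers measure 117 mm over their backs; the gripper's body (75 mm by 190 mm) begins 51 mm behind the grasp point.
Start: joints at [-1.238, 0.321, -0.07, 1.45, 0.023, 1.371, -0.057], TCP at [0.204, 0.617, 0.223] pointing down, gripper open.
Joint ranges: [-2.86, 2.86], [-0.3, 2.09], [-1.38, 1.24], [0.06, 2.45], [-1.56, 4.7], [0.09, 2.05], [-2.69, 2.69]. Speed limits (rad/s): [2.57, 2.57, 3.14, 3.14, 3.14, 3.14, 3.14].

INTERFACE

Orientations are given as a rotation vector (axis times angle).
In Python, from bench import ctrl gives the robot as it stands. The module is installed in compiled form; this text tells all that it offers.
- The arm moves only by the shell command python3 -m handwheel 'ROWS' [FORCE]. ROWS is JSON, a list of rows, each a list of 7 numbers: the finger opening in m, from 0 to 0.087, then the shift along the tool's x, y, z in m, then the turn, a rotation vector about the tool's x, y, z in degrees. A call has 1 to 12 rows; each row shifts and turns the commanded pose from where the row before left it, along the tool's axes as they then stand; what a row does not reach is not made up. A row lasts 1/8 s, in which the tool goes at most 62.5 mm and 10.7 degrees, less where a joint would pass 70% of its speed; a pose out of reach is approached as far as the arm can. A call is refused whole if a number of a shift passes 0.0625 or a number of a turn 10.7, either way. A call with a gripper value outside its range is refused whole. The fingers move at their own pace and stop on an object; FORCE is the grip in N (left out, the last holds). Time passes only in rows, so rows that do not move let the fingers close. It gives the time, the measured TCP pose, the force, the opening and the grip force at its end, in the units of the state.
- ctrl.get_state(): the state, without advancing time (a new reading comes with each control period).
- ctrl.get_image(name): name is "scene" or "top"; returns (picture, depth): 480x640x3 uint8, blue, green, red; 480x640 float32, m along the optical axis (not along the pixel's ray), 0 where there is no reading.
- ctrl.camera_info(name): a dict with "intrinsics" (3x3 intrinsics, pixels), "R" (3x3) and "t" (3): a world point X has camera coordinates R X + t. Camera axes: x right, y down, z forward; pixel columns grow to the right and rows downward; lengths in m; the calibration is good to about 2 mm. A picture is of the moment at which its call begins. camera_info takes no time and is no camera call.
- ctrl.close_job(): hands the job in; it is judged then, once.
The state is a dict: "time": time; "joint_positions": joint angles; "qd": joint speeds; "joint_torque": joint torques, N m; "position": TCP position; "tool_rot": TCP orientation; "ft_force": force on the tool from outside, world axes, zero at the start; "torque": the same for the moment, N m; "grip_width": opening from 0.0 (shut) to 1.0 (fully open); "grip_force": force on a finger pad.
Only numpy, scipy, OpenCV 4.12 (cv2) and the standard library are available. Lean on these libraries where they do the work, as an engineer would, in place of code of your own. Each camera call takes 0.05 s, during which the arm holds its last target. There are 200 camera calls.

TASK

The vacuum filter of the clamping pump has been cleaned and stands open. Put its grey hood back: lower it over the filter element with its two lugs in the two gaps of the collar, press it down against the spring, turn it clockwise (seen from above) a quarter turn to the stop, and let it rise so that it is locked. Only then open the line by swinging the valve lever round from across the pipe until it lies fully along the pipe; leave the other things on the bench where they are.

Things in the scene. Friction and masses are not known exactly. Their poses are not given: they have to be found in the camera images.
- hood: Filter hood, loose, mouth down on the bench to the left or right of the vacuum unit: grey painted steel cap, 98 mm outer diameter, 95 mm tall, wall 4 mm, about 0.3 kg, a black bar grip across its flat top and two lugs at its rim, both along its own x axis; the same when turned by half a turn. Origin: centre of the rim (its underside), z up.
- hood_bar (a point): Centre of the hood's bar grip, on the hood's axis 110 mm above the rim. The bar is 76 mm long (along x), 18 mm wide and 30 mm tall, from the hood's flat top (95 mm above the rim) to 125 mm; pinch it across its width.
- hood_lug (a point): Outer end of one of the hood's two bare aluminium lugs, on the hood's +x side, 58 mm from its axis and 4 mm above the rim's underside; the other is on its -x side. Lugs: 8 mm thick, about 36 degrees wide, standing 9 mm out from the wall.
- vac: Vacuum unit, fixed, placed and turned anew each time: dark steel plate 190 x 450 x 12 mm, carrying the filter base at its origin, the valve on the -y side, a pump (150 mm tall, centred 160 mm from the origin) on the +y side and a small gauge facing up (73 mm above the bench) in the corner between +x and +y. Origin on the bench under the filter's axis; y runs along plate and pipe.
- seat (a point): Point on the filter's axis, 54 mm above the bench, axes as the unit's: here the hood's origin comes to rest when locked, its bar and lugs along the unit's y axis (along the pipe), either way round, and it can no longer turn. The spring holds it up there in two pockets under the collar.
- collar (a point): Centre of the mouth of the round aluminium collar of the filter base, 70 mm above the bench. Outer diameter 134 mm, bore 102 mm. Two gaps in its inner lip, each 54 degrees wide, at the unit's +x and -x sides, let the lugs down: the hood's bar then lies along the unit's x axis, either way round. In the bore stands the pleated element, 68 mm wide, top 124 mm above the bench.
- spring_cap (a joint): Travel (m) of the steel spring cap on top of the element (24 mm wide, its top 155 mm above the bench at 0): 0 free; the hood's ceiling meets it with the rim 64 mm above the bench; 0.010 with the hood locked; 0.022 with the hood bottomed. Spring 4 N at the start, rising 0.6 N per mm.
- press (a point): Point on the filter's axis, 45.5 mm above the bench: bring the hood's origin here or up to 3.5 mm lower (it bottoms there; takes about 14 N) before turning it 90 degrees clockwise seen from above, kept pressed, to the stop. Lugs higher than 48 mm jam on the collar; the wrong way round it is stopped after some 40 degrees. Let go at the stop, it rises 8 to 12 mm to the seat.
- valve (a joint): Angle of the valve lever (rad): 0 = across the pipe, pointing to the unit's -x (shut); 1.571 = along the pipe, pointing to the unit's -y, away from the filter (open, a stop). It turns counter-clockwise seen from above as it opens, starts between 0 and 0.12, is stiff (about 2 N at the grip) and stays where it is left.
- valve_pivot (a point): On the valve's upright axis, 78 mm above the bench, 115 mm from the filter's axis on the unit's -y side.
- lever_grip (a point): Middle of the lever's black sleeve, 76 mm above the bench and 76 mm from the valve's axis; the sleeve is 68 mm long (along the lever), 20 mm wide and 13 mm thick; the lever's end is 110 mm from the axis. Below it the pipe's top is 42 mm and the plate's top 12 mm above the bench.
- old_element: Bystander: the dirty old pleated filter element, upright, 68 mm wide and 74 mm tall, in the other of the two places where the hood may stand. Origin at its foot.
- mug: Bystander: white mug, 80 mm wide, 92 mm tall. Origin at its foot.
- glue: Bystander: white glue bottle, 68 mm wide, 190 mm tall. Origin at its foot.
- hammer: Bystander: hammer lying on the bench. Origin under its middle.
- plane: Bystander: block plane, 160 x 50 mm, 60 mm tall. Origin under its middle.

How it is judged:
On the way, in this order (a step that is already met when the one before it is completed fails the run):
1. the hood is locked: at its seat height, centred, its bar along the pipe, the valve still shut (horizontal distance between hood and seat below 0.005 m and z of hood in the frame of seat between -0.003 and 0.003 m and angle between the x axis of hood and the y axis of vac, either way round below 0.14 rad and angle between hood's own z axis and vertical below 0.08 rad and value of joint valve below 0.35 rad), for 0.2 s.
2. the valve lever lies along the pipe (value of joint valve above 1.42 rad), for 0.2 s.
At the end, for the whole second after the job is handed in: The hood stands locked on the filter base at rest: its origin within 5 mm of the seat point sideways and 3 mm in height, upright within 0.08 rad, its bar within 0.14 rad of the line of the pipe (either way round); the valve lever is at 1.42 rad or more (horizontal distance between hood and seat below 0.005 m and z of hood in the frame of seat between -0.003 and 0.003 m and angle between the x axis of hood and the y axis of vac, either way round below 0.14 rad and angle between hood's own z axis and vertical below 0.08 rad and linear speed of hood below 0.02 m/s and value of joint valve above 1.42 rad); the robot touches nothing.
It fails at once if a bystander is shifted by more than 30 mm (distance of any of old_element, mug, glue, hammer, plane from where it was at the start of the episode above 0.03 m).
It also fails if it takes over 64 s, if anything falls off the work surface, if the arm or the gripper's body presses on something with over 40 N, if the wrist force passes 120 N, or if a joint passes its speed limit or range.

## Working session

There is one attempt and no reset: what is moved stays moved. The work goes in short steps, Python scripts to look and compute and a shell command to move; the robot and the scene stay as the last step left them, time stands still between calls to the robot, and variables do not carry over. Pictures are saved under pics/ and viewed, at most 10 in all, crops included, and the job is handed in when it is done.

```bash
mkdir -p pics; cat > h.py <<'E'
import numpy as np, cv2
from bench import ctrl
from scipy.spatial.transform import Rotation as Ro
def shot(n):
    im,d=ctrl.get_image(n); c=ctrl.camera_info(n); return im,d,np.array(c["intrinsics"]),np.array(c["R"]),np.array(c["t"])
def plane(uv,z,K,R,t):
    uv=np.atleast_2d(uv).astype(float)
    r=np.c_[uv,np.ones(len(uv))]@np.linalg.inv(K).T@R; C=-R.T@t
    return C+r*((z-C[2])/r[:,2])[:,None]
def cloud(d,K,R,t):
    v,u=np.mgrid[:480,:640]; p=np.stack([u*d,v*d,d],-1)@np.linalg.inv(K).T
    return (p-t)@R
E
python3 - <<'E'
from h import *
for n in("top","scene"):
    im,d,K,R,t=shot(n); cv2.imwrite(f"pics/{n}0.png",im); np.savez(f"{n}0.npz",im=im,d=d,K=K,R=R,t=t); print(n,-R.T@t,K[0,0],R[2])
s=ctrl.get_state(); print(s["position"],s["tool_rot"],Ro.from_rotvec(s["tool_rot"]).as_matrix().round(3))
E
```

```text
top [ 0.44362493 -0.00117567  1.03216013] 435.2811498632495 [ 0.08098638  0.00239924 -0.99671232]
scene [1.33913527 0.50629097 1.03079219] 562.554889099941 [-0.61914655 -0.38341043 -0.68531307]
[0.20365759 0.61675955 0.22156305] [-4.98698198e-01 -3.10157493e+00  2.68279480e-03] [[-0.95   0.313 -0.   ]
 [ 0.313  0.95  -0.002]
 [-0.    -0.002 -1.   ]]
```

View pics/top0.png

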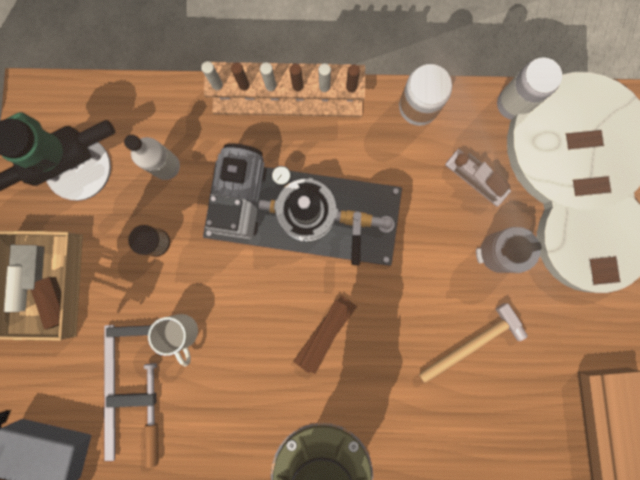

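View pics/scene0.png

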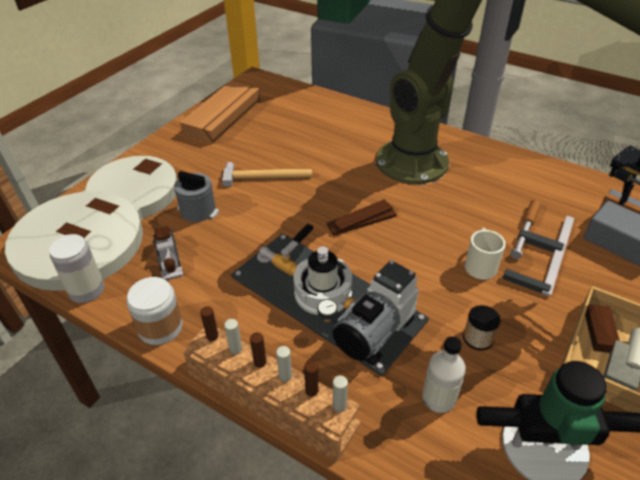

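The top view shows the vacuum unit centred near (305,208), with the lever at (356,240) pointing to the robot. The hood is at (515,250), the old element at (150,240). I'll zoom in and use the depth.

```bash
python3 - <<'E'
from h import *
a=np.load("top0.npz"); b=np.load("scene0.npz")
c1=cv2.resize(a["im"][205:295,470:570],None,fx=4,fy=4,interpolation=2)
c2=cv2.resize(b["im"][155:230,160:235],(400,360),interpolation=2)
c3=cv2.resize(a["im"][140:270,200:410],(0,0),fx=2,fy=2,interpolation=2)
o=np.zeros((360+260,800,3),np.uint8);o[:360,:400]=c1;o[:360,400:]=c2;o[360:,:420]=c3
cv2.imwrite("pics/z1.png",o[:600])
P=cloud(a["d"],a["K"],a["R"],a["t"])
h=P[215:290,475:560]
for lo,hi in((.112,.14),(.085,.105)):
    m=(h[...,2]>lo)&(h[...,2]<hi); print(lo,m.sum(),np.median(h[m],0).round(4),h[m].min(0).round(3),h[m].max(0).round(3))
    if m.sum()>20:
        r=cv2.minAreaRect((h[m][:,:2]*1000).astype(np.float32)); print(r)
v=P[140:270,200:410]
for lo,hi in((.064,.076),(.145,.165)):
    m=(v[...,2]>lo)&(v[...,2]<hi); print(lo,m.sum(),np.median(v[m],0).round(4))
E
```

```text
0.112 334 [ 0.5148 -0.4102  0.1257] [ 0.502 -0.45   0.112] [ 0.53  -0.374  0.132]
((515.314697265625, -412.16290283203125), (18.500080108642578, 75.78577423095703), 10.926079750061035)
0.085 1376 [ 0.5109 -0.4074  0.0969] [ 0.467 -0.462  0.085] [ 0.566 -0.362  0.105]
((515.3342895507812, -411.44293212890625), (98.8493881225586, 97.99752807617188), 60.26160430908203)
0.064 1494 [0.6168 0.0825 0.0717]
0.145 1103 [0.5792 0.2069 0.1487]
```

View pics/z1.png

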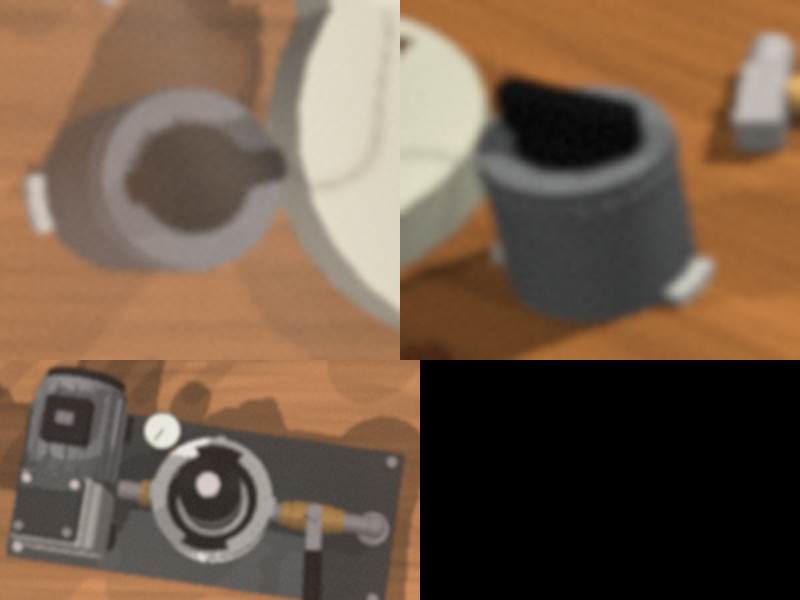

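Depth gives the hood bar clearly: 18.5 x 75.8 mm, centre (0.515,-0.412), long axis at about 101°. In the zoom the unit's y axis is nearly world y. Next I'll fit the unit.

```bash
python3 - <<'E'
from h import *
a=np.load("top0.npz"); P=cloud(a["d"],a["K"],a["R"],a["t"])
v=P[135:275,190:415]; z=v[...,2]
def rect(m):
    n,l,s,c=cv2.connectedComponentsWithStats(m.astype(np.uint8)); k=1+np.argmax(s[1:,4]); q=v[l==k]
    return q,cv2.minAreaRect((q[:,:2]*1000).astype(np.float32))
print("plate",rect((z>.007)&(z<.2))[1])
q=v[(z>.066)&(z<.074)]; 
c=np.array([.58,.072])
near=q[np.hypot(*(q[:,:2]-c).T)<.085]
(cx,cy),r=cv2.minEnclosingCircle((near[:,:2]*1000).astype(np.float32)); print("collar",cx,cy,r,near[:,2].mean(),len(near))
# spring cap
for lo,hi in((.15,.16),(.118,.13)):
  m=v[(z>lo)&(z<hi)&(np.hypot(v[...,0]-.58,v[...,1]-.072)<.06)]; print(lo,len(m),m.mean(0).round(4), cv2.minEnclosingCircle((m[:,:2]*1000).astype(np.float32)))
# lug gaps: angle histogram at ring r 52..57
d=near[:,:2]*1000-[cx,cy]; ang=np.degrees(np.arctan2(d[:,1],d[:,0])); rr=np.hypot(*d.T)
print(np.histogram(ang[rr<57],np.arange(-180,181,10))[0])
# lever
m=(z>.07)&(z<.085)&(v[...,1]<0.0)
q,rc=rect(m); print("lever",rc,q.mean(0))
# tool/desk disc by hood height & obstacles
h=P[180:300,540:640]; print("disc z",np.percentile(h[...,2],[20,50,80,98]))
# max heights between
print(np.nanmax(P[100:300,400:560][...,2]), np.round(P[240,150],3),np.round(P[320,165],3))
E
```

```text
plate ((602.9400634765625, 56.15983581542969), (455.7911071777344, 210.91741943359375), 80.24036407470703)
collar 604.1917114257812 54.84805679321289 76.06852722167969 0.07100267582964316 758
0.15 102 [0.5998 0.0464 0.1564] ((599.9908447265625, 46.663475036621094), 11.707354545593262)
0.118 634 [0.5974 0.0478 0.1255] ((600.00634765625, 46.58230209350586), 33.995948791503906)
[ 2  0  2  1  1  0  1  0  0  0  0  2  6  3  0  0  1  4  7 21 23 23 26 27
 25 24 25 24 24 23 18 14 16  7  1  1]
lever ((534.8228759765625, -66.06929779052734), (19.994882583618164, 117.3153305053711), 89.50057220458984) [ 0.53432132 -0.06660091  0.0810252 ]
disc z [0.03887461 0.04226298 0.0441411  0.04693814]
1.0321601262720175 [0.523 0.388 0.077] [0.347 0.353 0.057]
```

```bash
python3 - <<'E'
from h import *
a=np.load("top0.npz"); K,R,t=a["K"],a["R"],a["t"];P=cloud(a["d"],K,R,t)
v=P[135:275,190:415]; z=v[...,2]; A=np.array([.600,.0466])
m=((z>.008)&(z<.016)).astype(np.uint8); n,l,s,c=cv2.connectedComponentsWithStats(m); k=1+np.argmax(s[1:,4])
q=v[l==k][:,:2]*1000; print(s[k], cv2.minAreaRect(q.astype(np.float32)))
# edges: fit left/right sides by extremes per bin
th=np.radians(-8); e=np.array([[np.cos(th),np.sin(th)],[-np.sin(th),np.cos(th)]]); w=(q/1000-A)@e.T*1000
for lohi,sel in(("near",lambda x:np.percentile(x,1)),("far",lambda x:np.percentile(x,99))):
    b=[(y,sel(w[abs(w[:,1]-y)<5,0])) for y in range(-210,215,10) if (abs(w[:,1]-y)<5).sum()>5]
    b=np.array(b); print(lohi,np.round(b[:,1]).astype(int)); 
    g=abs(abs(b[:,1])-95)<7; f=np.polyfit(b[g,0],b[g,1],1); print("slope deg",-np.degrees(np.arctan(f[0])),f, g.sum())
# lever
L=v[(z>.070)&(z<.084)&(v[...,1]<0)&(v[...,0]<.57)]
print(len(L),cv2.minAreaRect((L[:,:2]*1000).astype(np.float32)),cv2.fitLine((L[:,:2]).astype(np.float32),2,0,.01,.01).ravel())
# lip histogram
near=v[(z>.064)&(z<.076)][:,:2]-A; rr=np.hypot(*near.T); g=np.degrees(np.arctan2(near[:,1],near[:,0]))
print(np.c_[np.arange(-180,180,6),np.histogram(g[(rr>.050)&(rr<.0585)],np.arange(-180,181,6))[0]].T.tolist())
print(rr[rr<.08].max())
E
```

```text
[ 100   36  112   95 3397] ((589.5653076171875, -33.25367736816406), (269.822509765625, 190.23658752441406), 82.47535705566406)
near [-91 -92 -92 -92 -93 -92 -92 -87 -32  22  21  23  19  19  16  36  54  62
  71  75  79  80  80  78  75  68  64]
slope deg 0.6123389749986975 [-1.06877382e-02 -9.39003464e+01] 7
far [93 92 95 94 92 95 94 94 95 94 94 95 94 94 93 95 94 93 94 95 95 95 93 94
 93 93 94]
slope deg -0.029703357861619983 [5.18421440e-04 9.40263275e+01] 27
277 ((522.6175537109375, -38.73426055908203), (93.17671203613281, 73.13394927978516), 0.470887690782547) [ 0.97349226  0.22872007  0.5287487  -0.06174783]
[[-180, -174, -168, -162, -156, -150, -144, -138, -132, -126, -120, -114, -108, -102, -96, -90, -84, -78, -72, -66, -60, -54, -48, -42, -36, -30, -24, -18, -12, -6, 0, 6, 12, 18, 24, 30, 36, 42, 48, 54, 60, 66, 72, 78, 84, 90, 96, 102, 108, 114, 120, 126, 132, 138, 144, 150, 156, 162, 168, 174], [0, 0, 0, 7, 8, 9, 7, 9, 7, 9, 7, 9, 8, 9, 7, 8, 6, 9, 9, 7, 10, 9, 8, 10, 3, 0, 0, 0, 0, 0, 0, 0, 0, 9, 7, 9, 10, 11, 10, 8, 10, 9, 11, 9, 11, 7, 11, 9, 10, 10, 8, 8, 10, 8, 3, 0, 0, 0, 0, 0]]
0.07937175276876787
```

Filter axis is (0.600, 0.0466) and unit yaw is -8.0°: the plate edge agrees, and so do the collar gaps at -34..+18°. The spring cap and element radii match the given sizes. Moving now, first leg.

```bash
cat > d.py <<'E'
import sys; from h import *
# world target x y z, tool-y angle deg -> local shift and turn left
x,y,z,a=map(float,sys.argv[1:5]); s=ctrl.get_state(); R=Ro.from_rotvec(s["tool_rot"]); p=np.array(s["position"])
c,n=np.cos(np.radians(a)),np.sin(np.radians(a)); T=np.array([[-n,c,0],[c,n,0],[0,0,-1.]])
T=min((T,T@np.diag([-1,-1,1])),key=lambda M:(R.inv()*Ro.from_matrix(M)).magnitude()) if len(sys.argv)<6 else T
d=np.array([x,y,z])-p; m=R.as_matrix()
print("t",round(s["time"],2),"p",p.round(4),"yaw",np.degrees(np.arctan2(m[1,1],m[0,1])).round(2),"F",np.round(s["ft_force"],1))
print("world d",d.round(4),"local now",R.inv().apply(d).round(4),"after turn",(T.T@d).round(4),"turn deg",np.degrees((R.inv()*Ro.from_matrix(T)).as_rotvec()).round(2),"q7",round(s["joint_positions"][6],2),"w",s["grip_width"],s["grip_force"])
E
python3 -m handwheel '[[0.087,-0.049,-0.0334,-0.0073,0,0,0],[0.087,-0.049,-0.0334,-0.0073,0,0,0],[0.087,-0.049,-0.0334,-0.0073,0,0,0],[0.087,-0.049,-0.0334,-0.0073,0,0,0],[0.087,-0.049,-0.0334,-0.0073,0,0,0],[0.087,-0.049,-0.0334,-0.0073,0,0,0],[0.087,-0.049,-0.0334,-0.0073,0,0,0],[0.087,-0.049,-0.0334,-0.0073,0,0,0],[0.087,-0.049,-0.0334,-0.0073,0,0,0],[0.087,-0.049,-0.0334,-0.0073,0,0,0],[0.087,-0.049,-0.0334,-0.0073,0,0,0]]'
python3 -m handwheel '[[0.087,0,0,0,0,0,10.15],[0.087,0,0,0,0,0,10.15],[0.087,0,0,0,0,0,10.15],[0.087,0,0,0,0,0,10.15],[0.087,0,0,0,0,0,10.15],[0.087,0,0,0,0,0,10.15],[0.087,0,0,0,0,0,0]]'
python3 d.py 0.5153 -0.412 0.20 10.93
```

```text
time: 1.48
position: [0.6012, 0.098, 0.3028]
tool_rot: [-0.498, -3.102, -0.0]
ft_force: [0.8, 0.9, -0.7]
grip_width: 1.0
grip_force: 0.0
time: 2.35
position: [0.6002, 0.0995, 0.3024]
tool_rot: [-1.999, -2.423, 0.001]
ft_force: [0.4, 0.7, -0.5]
grip_width: 0.999
grip_force: 0.0
t 2.35 p [0.6002 0.0995 0.3024] yaw 10.95 F [ 0.4  0.7 -0.5]
world d [-0.0849 -0.5115 -0.1024] local now [-0.486  -0.1804  0.1026] after turn [-0.4861 -0.1803  0.1024] turn deg [-0.05  0.01  0.02] q7 0.07 w 0.9987279942024303 0.0
```

```bash
python3 -m handwheel '[[0.087,-0.054,-0.02,0,0,0,0],[0.087,-0.054,-0.02,0,0,0,0],[0.087,-0.054,-0.02,0,0,0,0],[0.087,-0.054,-0.02,0.01,0,0,0],[0.087,-0.054,-0.02,0.02,0,0,0],[0.087,-0.054,-0.02,0.02,0,0,0],[0.087,-0.054,-0.02,0.02,0,0,0],[0.087,-0.054,-0.02,0.02,0,0,0],[0.087,-0.054,-0.0203,0.0126,0,0,0],[0.087,0,0,0,0,0,0],[0.087,0,0,0,0,0,0]]' >/dev/null
python3 d.py 0.5153 -0.412 0.099 10.93
```

```text
t 3.73 p [ 0.5148 -0.4114  0.1998] yaw 10.94 F [-0.8  0.2 -0.3]
world d [ 0.0005 -0.0006 -0.1008] local now [-0.0008  0.0004  0.1008] after turn [-0.0007  0.0004  0.1008] turn deg [-0.   -0.06  0.01] q7 1.04 w 0.9981133730147052 0.0
```

```bash
python3 -m handwheel '[[0.087,-0.001,0,0.04,0,0,0],[0.087,0,0,0.035,0,0,0],[0.087,0,0,0.025,0,0,0],[0.087,0,0,0,0,0,0],[0.01,0,0,0,0,0,0],[0.01,0,0,0,0,0,0],[0.01,0,0,0,0,0,0],[0.01,0,0,0,0,0,0],[0.01,0,0,0,0,0,0],[0.01,0,0,0,0,0,0]]' 55
python3 d.py 0.5153 -0.412 0.26 10.93
```

```text
time: 4.97
position: [0.5149, -0.4128, 0.1002]
tool_rot: [-2.002, -2.421, -0.0]
ft_force: [-0.5, -0.2, -0.6]
grip_width: 0.403
grip_force: 0.0
t 4.97 p [ 0.5149 -0.4128  0.1002] yaw 10.83 F [-0.5 -0.2 -0.6]
world d [0.0004 0.0008 0.1598] local now [ 0.0007  0.0006 -0.1598] after turn [ 0.0007  0.0006 -0.1598] turn deg [ 0.   -0.01 -0.1 ] q7 1.08 w 0.4029494466975601 0.0
```

```bash
python3 -m handwheel '[[0.01,0,0,0,0,0,0],[0.01,0,0,0,0,0,0],[0.01,0,0,0,0,0,0],[0.01,0,0,0,0,0,0],[0.01,0,0,0,0,0,0],[0.01,0,0,0,0,0,0]]'
python3 -m handwheel '[[0.01,0,0,-0.02,0,0,0],[0.01,0,0,-0.04,0,0,0],[0.01,0,0,-0.05,0,0,0],[0.01,0,0,-0.05,0,0,0],[0.01,0,0,-0.04,0,0,0],[0.01,0,0,0,0,0,0]]'
python3 d.py 0.600 0.0466 0.30 81.93
```

```text
time: 5.72
position: [0.5148, -0.4126, 0.1]
tool_rot: [-2.001, -2.421, -0.0]
ft_force: [0.3, 0.7, -1.0]
grip_width: 0.203
grip_force: 54.9
time: 6.48
position: [0.5153, -0.4148, 0.3054]
tool_rot: [1.998, 2.414, 0.0]
ft_force: [0.0, -0.3, -2.7]
grip_width: 0.204
grip_force: 54.9
t 6.47 p [ 0.5153 -0.4148  0.3054] yaw 10.79 F [ 0.  -0.3 -2.7]
world d [ 0.0847  0.4614 -0.0054] local now [0.4374 0.1695 0.0037] after turn [-0.019   0.4687  0.0054] turn deg [ 4.000e-02  4.800e-01 -7.115e+01] q7 1.02 w 0.2040075217308778 54.94583903811872
```

```bash
python3 -m handwheel '[[0.01,0.0437,0.017,0,0,0,0],[0.01,0.0437,0.017,0,0,0,0],[0.01,0.0437,0.017,0,0,0,0],[0.01,0.0437,0.017,0,0,0,0],[0.01,0.0437,0.017,0,0,0,0],[0.01,0.0437,0.017,0,0,0,0],[0.01,0.0437,0.017,0,0,0,0],[0.01,0.0437,0.017,0,0,0,0],[0.01,0.0437,0.017,0,0,0,0],[0.01,0.0437,0.017,0,0,0,0]]' >/dev/null
python3 -m handwheel '[[0.01,0,0,0,0,0,-10.16],[0.01,0,0,0,0,0,-10.16],[0.01,0,0,0,0,0,-10.16],[0.01,0,0,0,0,0,-10.16],[0.01,0,0,0,0,0,-10.16],[0.01,0,0,0,0,0,-10.16],[0.01,0,0,0,0,0,-10.16],[0.01,0,0,0,0,0,0],[0.01,0,0,0,0,0,0]]' >/dev/null
python3 d.py 0.600 0.0466 0.30 81.93
python3 - <<'E'
from h import *
o=[]
for n in("top","scene"):
    im,d,K,R,t=shot(n); np.savez(f"{n}1.npz",im=im,d=d,K=K,R=R,t=t); 
    P=cloud(d,K,R,t); o.append(im)
    near=np.hypot(P[...,0]-.6,P[...,1]-.0466)<.075
    m=near&(P[...,2]>.19)&(P[...,2]<.302)
    q=P[m]; print(n,len(q),np.histogram(q[:,2],np.arange(.19,.31,.01))[0])
x,y=o; u=np.hstack([x[100:300,200:420],y[120:320,210:430]]); cv2.imwrite("pics/z2.png",cv2.resize(u,(800,364),interpolation=2))
E
```

```text
t 8.85 p [0.5993 0.0482 0.2997] yaw 81.77 F [-0.6 -0.  -1.8]
world d [ 0.0007 -0.0016  0.0003] local now [-0.0009 -0.0015 -0.0003] after turn [-0.0009 -0.0015 -0.0003] turn deg [-0.02 -0.06 -0.16] q7 1.37 w 0.20249074309723783 54.945946019142866
top 22 [0 0 3 3 2 2 2 0 0 5 5]
scene 2334 [  4 179 165 159 158 165 171 166 153 207 775]
```

View pics/z2.png

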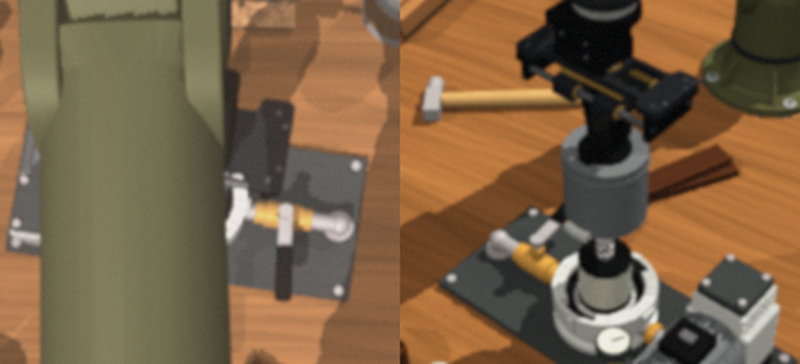

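The hood hangs upright over the element: hood at (605,185) and collar at (605,300) in the right half. I'll check how well the hood axis and filter axis line up using the scene camera alone.

```bash
python3 - <<'E'
from h import *
from scipy.optimize import least_squares
a=np.load("scene1.npz"); P=cloud(a["d"],a["K"],a["R"],a["t"]); b=np.load("scene0.npz"); Q=cloud(b["d"],b["K"],b["R"],b["t"])
def fit(C,lo,hi,r,c0,rm):
    q=C[(np.hypot(C[...,0]-.6,C[...,1]-.0466)<rm)&(C[...,2]>lo)&(C[...,2]<hi)]
    s=least_squares(lambda c:np.hypot(*(q[:,:2]-c[:2]).T)-r,c0,loss="soft_l1",f_scale=.001); print(lo,len(q),s.x.round(4),"res",np.sqrt(np.median(s.fun**2)).round(4))
fit(P,.21,.285,.049,[.6,.047],.06)
fit(P,.21,.245,.049,[.6,.047],.06)
fit(P,.25,.285,.049,[.6,.047],.06)
fit(Q,.08,.118,.034,[.6,.047],.045)
# top plane of cap/ element in scene
for lo,hi in((.15,.16),(.12,.128)):
    q=Q[(np.hypot(Q[...,0]-.6,Q[...,1]-.0466)<.045)&(Q[...,2]>lo)&(Q[...,2]<hi)]; print(lo,len(q),q.mean(0).round(4),cv2.minEnclosingCircle((q[:,:2]*1000).astype(np.float32)))
E
```

```text
0.21 1236 [0.599  0.0483] res 0.0008
0.21 566 [0.599  0.0483] res 0.0008
0.25 589 [0.5991 0.0483] res 0.0008
0.08 309 [0.5979 0.0455] res 0.0011
0.15 76 [0.6011 0.0475 0.155 ] ((599.688232421875, 47.79338073730469), 12.518248558044434)
0.12 415 [0.6068 0.0508 0.1245] ((600.8622436523438, 47.53667449951172), 35.55282974243164)
```

```bash
python3 -m handwheel '[[0.01,-0.0008,-0.0014,0,0,0,0],[0.01,0,0,0.04,0,0,0],[0.01,0,0,0.04,0,0,0],[0.01,0,0,0.03,0,0,0],[0.01,0,0,0.01,0,0,0],[0.01,0,0,0,0,0,0]]' >/dev/null
python3 d.py 0.5999 0.0468 0.144 81.93
python3 -m handwheel '[[0.01,0,0,0.005,0,0,0],[0.01,0,0,0.004,0,0,0],[0.01,0,0,0.003,0,0,0],[0.01,0,0,0,0,0,0]]' 
python3 d.py 0.5999 0.0468 0.144 81.93
```

```text
t 9.7 p [0.6004 0.0468 0.1804] yaw 81.94 F [-0.1  0.8 -2.9]
world d [-0.0005 -0.     -0.0364] local now [ 0.0005 -0.0001  0.0364] after turn [ 0.0005 -0.0001  0.0364] turn deg [-0.01 -0.01  0.01] q7 1.4 w 0.20575944204813387 54.94604431092739
time: 10.2
position: [0.6002, 0.0469, 0.1681]
tool_rot: [-0.22, -3.134, -0.0]
ft_force: [0.4, 0.8, -2.7]
grip_width: 0.198
grip_force: 54.9
t 10.2 p [0.6002 0.0469 0.1681] yaw 81.96 F [ 0.4  0.8 -2.7]
world d [-0.0003 -0.0001 -0.0241] local now [ 0.0003 -0.0002  0.0241] after turn [ 0.0003 -0.0002  0.0241] turn deg [-0.   -0.02  0.03] q7 1.4 w 0.19823298151060717 54.946087561547756
```

```bash
python3 -m handwheel '[[0.01,0,0,0.004,0,0,0],[0.01,0,0,0.004,0,0,0],[0.01,0,0,0,0,0,0]]' 60
python3 -m handwheel '[[0.01,0,0,0.004,0,0,0],[0.01,0,0,0.004,0,0,0],[0.01,0,0,0,0,0,0]]' 
python3 d.py 0.5999 0.0468 0.144 81.93
```

```text
time: 10.58
position: [0.6007, 0.0469, 0.1609]
tool_rot: [0.22, 3.133, 0.001]
ft_force: [-0.5, -0.3, 2.6]
grip_width: 0.201
grip_force: 59.9
time: 10.95
position: [0.6007, 0.0469, 0.1532]
tool_rot: [0.22, 3.133, 0.001]
ft_force: [-2.6, -0.5, 7.9]
grip_width: 0.205
grip_force: 59.9
t 10.95 p [0.6007 0.0469 0.1532] yaw 81.96 F [-2.6 -0.5  7.9]
world d [-0.0008 -0.0001 -0.0092] local now [ 0.0008 -0.0003  0.0092] after turn [ 0.0008 -0.0002  0.0092] turn deg [0.03 0.06 0.03] q7 1.41 w 0.20511087712857712 59.94640588760376
```

```bash
python3 -m handwheel '[[0.01,0.0005,0,0.005,0,0,0],[0.01,0,0,0.004,0,0,0],[0.01,0,0,0.001,0,0,0],[0.01,0,0,0,0,0,0]]' 
python3 d.py 0.5999 0.0468 0.144 -8.07
```

```text
time: 11.45
position: [0.6008, 0.0469, 0.1447]
tool_rot: [0.22, 3.131, 0.002]
ft_force: [-4.0, -0.6, 13.1]
grip_width: 0.205
grip_force: 59.9
t 11.45 p [0.6008 0.0469 0.1447] yaw 81.95 F [-4.  -0.6 13.1]
world d [-0.0009 -0.0001 -0.0007] local now [ 0.0009 -0.0002  0.0007] after turn [0.0002 0.0009 0.0007] turn deg [-6.000e-02  1.600e-01 -8.998e+01] q7 1.41 w 0.2050720969628606 59.94730423204601
```

```bash
python3 -m handwheel '[[0.01,0.0005,0,0.0008,0,0,0],[0.01,0,0,0,0,0,8],[0.01,0,0,0,0,0,8],[0.01,0,0,0,0,0,8],[0.01,0,0,0,0,0,8],[0.01,0,0,0,0,0,8],[0.01,0,0,0,0,0,0]]'
python3 d.py 0.5999 0.0468 0.144 -8.07 f
```

```text
time: 12.32
position: [0.6016, 0.0468, 0.1445]
tool_rot: [1.279, 2.864, 0.005]
ft_force: [-1.4, 0.1, 12.8]
grip_width: 0.204
grip_force: 60.0
t 12.32 p [0.6016 0.0468 0.1445] yaw 41.88 F [-1.4  0.1 12.8]
world d [-0.0017 -0.     -0.0005] local now [ 0.0011 -0.0013  0.0005] after turn [-0.0003 -0.0017  0.0005] turn deg [ 0.32  0.05 49.95] q7 0.73 w 0.20355570234534665 59.9681917950511
```

```bash
python3 -m handwheel '[[0.01,0.0005,-0.0005,0.0005,0,0,8],[0.01,0,0,0,0,0,8],[0.01,0,0,0,0,0,8],[0.01,0,0,0,0,0,8],[0.01,0,0,0,0,0,8],[0.01,0,0,0,0,0,5],[0.01,0,0,0,0,0,5],[0.01,0,0,0,0,0,0]]'
python3 d.py 0.5999 0.0468 0.144 -8.07 f; python3 -c "
from h import *; print(ctrl.get_state()['torque'])"
```

```text
time: 13.32
position: [0.6015, 0.047, 0.1442]
tool_rot: [2.37, 2.057, 0.009]
ft_force: [0.6, -0.7, 13.4]
grip_width: 0.201
grip_force: 59.9
t 13.32 p [0.6015 0.047  0.1442] yaw -8.09 F [ 0.6 -0.7 13.4]
world d [-0.0016 -0.0002 -0.0002] local now [-0.0004 -0.0016  0.0002] after turn [-0.0004 -0.0016  0.0002] turn deg [ 0.38 -0.11 -0.02] q7 -0.1 w 0.20102245338109953 59.949846966192126
[-0.21597592  0.23057949 -0.02275664]
```

```bash
python3 -m handwheel '[[0.01,0,0,0,0,0,2],[0.01,0,0,0,0,0,2],[0.01,0,0,0,0,0,0]]' >/dev/null
python3 d.py 0.5999 0.0468 0.144 -8.07 f; python3 -c "
from h import *; print(ctrl.get_state()['torque'])"
```

```text
t 13.7 p [0.6011 0.0472 0.1442] yaw -11.9 F [-0.1  0.  13.6]
world d [-0.0012 -0.0004 -0.0002] local now [-0.0006 -0.0011  0.0002] after turn [-0.0005 -0.0011  0.0002] turn deg [ 0.32 -0.1  -3.83] q7 -0.17 w 0.20575625430617223 60.69298912771046
[-0.00370133  0.77847045  0.99730496]
```

```bash
python3 -m handwheel '[[0.01,0,0,0,0,0,-2.5],[0.01,0,0,-0.003,0,0,0],[0.01,0,0,-0.003,0,0,0],[0.01,0,0,-0.002,0,0,0],[0.01,0,0,0,0,0,0]]'
python3 -m handwheel '[[0.03,0,0,0,0,0,0],[0.03,0,0,0,0,0,0],[0.05,0,0,0,0,0,0],[0.05,0,0,0,0,0,0]]'
python3 d.py 0.5999 0.0468 0.30 -8.07 f
```

```text
time: 14.32
position: [0.601, 0.0473, 0.1513]
tool_rot: [2.396, 2.027, 0.008]
ft_force: [0.9, -0.6, 10.1]
grip_width: 0.206
grip_force: 60.0
time: 14.82
position: [0.5992, 0.0471, 0.1495]
tool_rot: [2.398, 2.028, 0.002]
ft_force: [-1.0, -0.1, 6.7]
grip_width: 0.49
grip_force: 3.0
t 14.82 p [0.5992 0.0471 0.1495] yaw -9.55 F [-1.  -0.1  6.7]
world d [ 0.0007 -0.0003  0.1505] local now [-1.000e-04  9.000e-04 -1.505e-01] after turn [-0.0002  0.0007 -0.1505] turn deg [ 0.07 -0.02 -1.48] q7 -0.13 w 0.48984144149861136 2.98886431613937
```

```bash
python3 -m handwheel '[[0.05,0,0,-0.01,0,0,0],[0.06,0,0,-0.05,0,0,0],[0.06,0,0,-0.05,0,0,0],[0.06,0,0,-0.04,0,0,0],[0.06,-0.0,0,0,0,0,10.1],[0.06,-0.0,0,0,0,0,10.1],[0.06,-0.0,0,0,0,0,10.1],[0.06,-0.0,0,0,0,0,10.1],[0.06,-0.0,0,0,0,0,10.1],[0.06,-0.0,0,0,0,0,10.1],[0.06,-0.0,0,0,0,0,10.1],[0.06,0,0,0,0,0,10.1]]' 
python3 -m handwheel '[[0.06,0,0,0,0,0,0]]' >/dev/null
python3 d.py 0.508 -0.067 0.20 -90.5
python3 - <<'E'
from h import *
from scipy.optimize import least_squares
im,d,K,R,t=shot("scene"); P=cloud(d,K,R,t); cv2.imwrite("pics/z3.png",cv2.resize(im[150:390,200:440],(600,600),interpolation=2))
q=P[(np.hypot(P[...,0]-.6,P[...,1]-.0466)<.06)&(P[...,2]>.085)&(P[...,2]<.14)]
s=least_squares(lambda c:np.hypot(*(q[:,:2]-c[:2]).T)-.049,[.6,.047],loss="soft_l1",f_scale=.001);print("axis",s.x)
for lo,hi in((.14,.16),(.17,.19)):
    q=P[(np.hypot(P[...,0]-.6,P[...,1]-.0466)<.047)&(P[...,2]>lo)&(P[...,2]<hi)]; print(len(q),np.median(q,0),cv2.minAreaRect((q[:,:2]*1000).astype(np.float32)))
E
```

```text
time: 16.32
position: [0.5981, 0.0471, 0.2986]
tool_rot: [3.141, -0.019, -0.002]
ft_force: [0.6, 0.9, 0.7]
grip_width: 0.689
grip_force: 0.0
t 16.45 p [0.5982 0.0471 0.2986] yaw -90.24 F [ 0.2  0.4 -0.6]
world d [-0.0902 -0.1141 -0.0986] local now [-0.0897  0.1145  0.0988] after turn [-0.0892  0.1149  0.0986] turn deg [0.02 0.06 0.26] q7 -1.54 w 0.6882659853088091 0.0
axis [0.59998857 0.04673192]
691 [0.61517636 0.05154174 0.15060168] ((600.2371215820312, 48.10662078857422), (89.1761474609375, 91.99398040771484), 57.701019287109375)
269 [0.60432183 0.04991947 0.17861644] ((601.0761108398438, 48.90871047973633), (76.72915649414062, 22.501955032348633), 77.80689239501953)
```

View pics/z3.png

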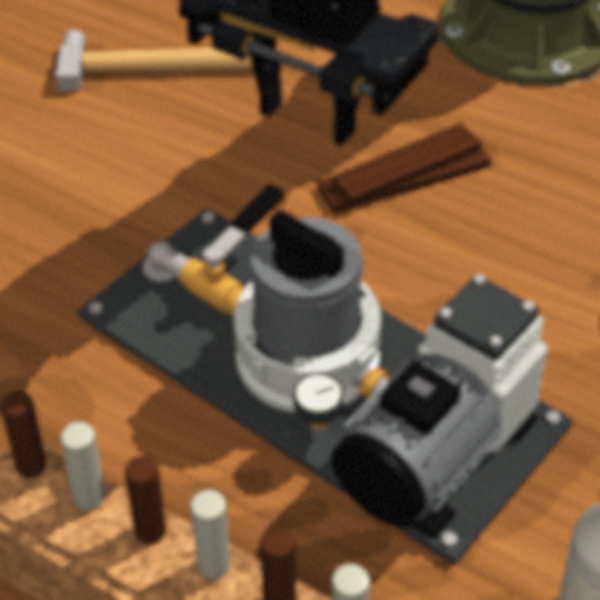

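The hood sits in the collar with its bar along the pipe at (300,250): axis (0.600,0.047), bar top 0.1786 against 0.179 expected, so it is locked. The lever is still across the pipe at (245,225). I'll go to the lever next.

```bash
python3 -m handwheel '[[0.04,-0.03,0.038,0,0,0,0],[0.04,-0.03,0.038,0,0,0,0],[0.04,-0.0292,0.0389,0.02,0,0,0],[0.04,0,0,0.04,0,0,0],[0.04,0,0,0.038,0,0,0],[0.04,0,0,0,0,0,0]]' >/dev/null
python3 d.py 0.508 -0.0668 0.067 -90.5
```

```text
t 17.25 p [ 0.5065 -0.0672  0.1989] yaw -90.24 F [-0.2 -1.   0. ]
world d [ 0.0015  0.0004 -0.1319] local now [ 0.0022 -0.0005  0.1319] after turn [ 0.0015 -0.0005  0.1319] turn deg [0.03 0.3  0.26] q7 -1.46 w 0.4630461183187461 0.0
```

```bash
python3 -m handwheel '[[0.04,0.001,0,0.045,0,0,0],[0.04,0,0,0.045,0,0,0],[0.04,0,0,0.03,0,0,0],[0.04,0,0,0.012,0,0,0],[0.024,0,0,0,0,0,0],[0.024,0,0,0,0,0,0],[0.024,0,0,0,0,0,0]]' 10
python3 d.py 0.508 -0.0668 0.067 -90.5
```

```text
time: 18.12
position: [0.5108, -0.0672, 0.0702]
tool_rot: [-3.141, 0.009, -0.004]
ft_force: [0.2, 0.3, -0.3]
grip_width: 0.289
grip_force: 0.0
t 18.12 p [ 0.5108 -0.0672  0.0702] yaw -90.32 F [ 0.2  0.3 -0.3]
world d [-0.0028  0.0004 -0.0032] local now [-0.0028 -0.0004  0.0032] after turn [-0.0028 -0.0004  0.0032] turn deg [-0.04 -0.13  0.18] q7 -1.3 w 0.2887462406580608 0.0
```

```bash
python3 -m handwheel '[[0.024,-0.002,0,0.004,0,0,0],[0.024,0.0007,0.0104,0,0,0,-8],[0.024,0.0007,0.0104,0,0,0,-8],[0.024,0.0007,0.0104,0,0,0,-8],[0.024,0.0007,0.0104,0,0,0,-8],[0.024,0.0007,0.0104,0,0,0,-8],[0.024,0,0,0,0,0,0]]'
python3 d.py 0.529 -0.120 0.067 -50.5
```

```text
time: 19.0
position: [0.5248, -0.116, 0.0649]
tool_rot: [2.956, 1.062, 0.0]
ft_force: [0.6, -0.2, 0.4]
grip_width: 0.276
grip_force: 0.0
t 19.0 p [ 0.5248 -0.116   0.0649] yaw -50.49 F [ 0.6 -0.2  0.4]
world d [ 0.0042 -0.004   0.0021] local now [ 0.0007  0.0058 -0.0021] after turn [ 0.0007  0.0058 -0.0021] turn deg [0.01 0.   0.01] q7 -0.51 w 0.2757837171367647 0.0
```

```bash
python3 -m handwheel '[[0.024,0.0008,0.0107,0,0,0,-8],[0.024,0.0008,0.0107,0,0,0,-8],[0.024,0.0008,0.0107,0,0,0,-8],[0.024,0.0008,0.0107,0,0,0,-8],[0.024,0.0008,0.0107,0,0,0,-8],[0.024,0,0.002,0,0,0,-2],[0.024,0,0,0,0,0,0]]'
python3 d.py 0.5734 -0.1426 0.067 -8
```

```text
time: 19.88
position: [0.572, -0.142, 0.0648]
tool_rot: [-2.38, -2.05, 0.0]
ft_force: [-0.5, 0.2, -0.7]
grip_width: 0.277
grip_force: 0.3
t 19.88 p [ 0.572  -0.142   0.0648] yaw -8.51 F [-0.5  0.2 -0.7]
world d [ 0.0014 -0.0006  0.0022] local now [-0.0003  0.0015 -0.0022] after turn [-0.0004  0.0015 -0.0022] turn deg [-0.02 -0.   -0.51] q7 0.26 w 0.27680431548589546 0.32906209118664265
```

Push on to feel the stop.

```bash
python3 -m handwheel '[[0.024,0,0.002,0,0,0,0],[0.024,0,0.002,0,0,0,0],[0.024,0,0,0,0,0,0]]'
python3 -m handwheel '[[0.024,0,0.001,0,0,0,0],[0.024,0,0.001,0,0,0,0],[0.024,0,0,0,0,0,0]]'
```

```text
time: 20.25
position: [0.5763, -0.1427, 0.0649]
tool_rot: [2.378, 2.053, 0.0]
ft_force: [-1.3, -1.4, -1.4]
grip_width: 0.275
grip_force: 0.6
time: 20.62
position: [0.5778, -0.1431, 0.0649]
tool_rot: [-2.377, -2.053, 0.001]
ft_force: [-3.9, -1.1, 2.5]
grip_width: 0.274
grip_force: 1.7
```

```bash
python3 -m handwheel '[[0.024,0,0.001,0,0,0,0],[0.024,0,0.001,0,0,0,0],[0.024,0,0,0,0,0,0]]'
python3 -m handwheel '[[0.044,0,-0.003,0,0,0,0],[0.044,0,0,0,0,0,0],[0.044,0,0,0,0,0,0],[0.044,0,0,-0.03,0,0,0],[0.044,0,0,-0.05,0,0,0],[0.044,0,0,-0.06,0,0,0],[0.044,0,0,-0.06,0,0,0],[0.044,-0.06,0,0,0,0,0],[0.044,-0.06,0,0,0,0,0],[0.044,-0.06,0,0,0,0,0],[0.044,-0.06,0,0,0,0,0],[0.044,0,0,0,0,0,0]]'
python3 - <<'E'
from h import *
im,d,K,R,t=shot("top"); P=cloud(d,K,R,t); cv2.imwrite("pics/z4.png",cv2.resize(im[100:300,190:430],(720,600),interpolation=2))
v=P[135:275,190:415]; z=v[...,2]
n=np.hypot(v[...,0]-.6,v[...,1]-.0466)<.06
q=v[n&(z>.17)&(z<.19)]; print(len(q),cv2.minAreaRect((q[:,:2]*1000).astype(np.float32)),np.median(q[:,2]))
q=v[n&(z>.14)&(z<.16)]; print(len(q),cv2.minAreaRect((q[:,:2]*1000).astype(np.float32)),np.median(q[:,2]))
q=v[(z>.07)&(z<.09)&(v[...,1]<-.095)]; print(len(q),cv2.minAreaRect((q[:,:2]*1000).astype(np.float32)))
E
```

```text
time: 21.0
position: [0.5779, -0.1431, 0.0648]
tool_rot: [-2.374, -2.051, 0.004]
ft_force: [-8.6, 0.0, 5.5]
grip_width: 0.276
grip_force: 4.3
time: 22.5
position: [0.5385, -0.3873, 0.2649]
tool_rot: [2.386, 2.04, -0.007]
ft_force: [0.1, 0.8, -0.4]
grip_width: 0.505
grip_force: 0.0
361 ((599.8119506835938, 46.24618911743164), (75.75594329833984, 18.739728927612305), 80.80655670166016) 0.17988402293800493
1405 ((598.8516845703125, 45.48672103881836), (96.6688003540039, 97.17253112792969), 0.9688854813575745) 0.1510734509442245
332 ((575.732177734375, -136.13446044921875), (81.553466796875, 20.13638687133789), 82.79566955566406)
```

View pics/z4.png

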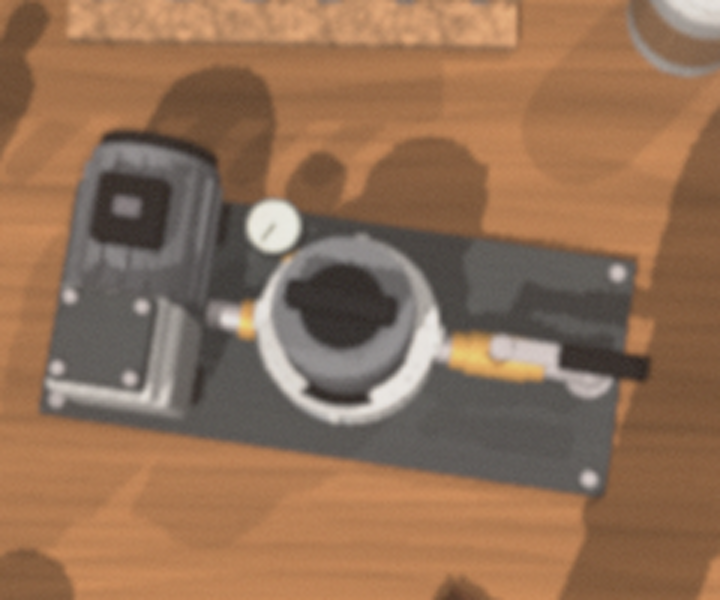

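The bar lies at 80.8° and the lever (605,362) at 82.8°, against the pipe's 82°. The hood is at the right height and centred, and the arm is clear, so I'm handing in.

```bash
python3 -c "
from bench import ctrl; print(ctrl.close_job())"
```

```text
the job is handed in; nothing more can be done
None
```

I locked the hood on its seat, then swung the valve lever to its open stop and handed the job in at about 22.5 s. The final camera check agrees on hood position and lever angle, but `close_job()` gave no verdict.

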